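# Make up the soldering kit and the doming kit

### The job

Make up the two bench kits from the stock on the counter: the pink flux jar, the black carbon block and the blue lighter go in the pale soldering tray; the steel dapping block and the wooden punch go in the dark doming tray. Set each one level, the way up it stands now, right down in the pocket cut for its shape, and let go of it. The borax jar and the green polishing bar belong to no kit: leave them where they are.

Things in the scene. Friction and masses are not known exactly. Their poses are not given: they have to be found in the camera images.
- solder_tray: Fixed pale wooden tray, 166x126 mm, top 18 high, rails 26 high at its x ends. Origin: centre of underside; x along its length. Blue pockets, 5 mm wider all round than the thing, centre (x, y) in tray axes: flux jar: round 68, at (-32, 21), floor 4 above the counter; carbon block: 55 along x by 42, at (39, 32), floor 12 up; lighter: 85 along x by 32, at (10, -39), floor 12 up.
- doming_tray: Fixed dark wooden tray, 152x82 mm, top 18 high, rails 26 high at its x ends. Origin: centre of underside; x along its length. Green pockets, 5 mm wider all round than the thing, centre (x, y) in tray axes: dapping block: square 56, at (-31, 0); wooden punch: round 42, at (38, 0). Both floors 4 above the counter. Behind both trays stand cardboard boxes up to 225 high.
- flux_jar_mid (a point): Flux jar: pink round jar with a white screw lid, 48 mm tall, 58 mm across the lid and 55 mm across the body; stands upright on the counter. Point: its centre, 24 mm above its base; z up. About 0.13 kg.
- carbon_block_mid (a point): Carbon soldering block: flat matt black block, 32 mm along its x, 45 mm along its y, 14 mm high, lying flat. Point: its centre, 7 mm above its underside. 0.06 kg.
- gas_lighter_mid (a point): Gas lighter: blue with a bright metal end, lying on its side; 22 mm wide along its x, 75 mm long along its y, 12 mm high. Point: its middle, 6 mm above its underside. The metal end may point either way in the pocket. 0.02 kg.
- dapping_block_mid (a point): Dapping block: dark steel cube, 46 mm each way, with round hollows in its faces. Point: its centre, 23 mm above its underside; z up, x and y square to the side faces. About 0.7 kg.
- wood_punch_mid (a point): Wooden dapping punch: pale boxwood stake standing on end, round, 31 mm across, 45 mm tall, straight for the lower two thirds and narrowing to a dome at the top. Point: on its axis, 22.5 mm above its base; z up. About 0.03 kg.
- pickle_jar_mid (a point): Borax jar, not wanted: small white glass jar with a grey tin lid, 48 mm across, 51 mm tall. Point: its centre, 25.5 mm above its base. To be left where it stands.
- polish_bar_mid (a point): Green bar of polishing compound, not wanted: 62 mm along its x, 38 mm along its y, 26 mm high. Point: its centre, 13 mm above its underside. To be left where it lies. Just behind it stands a 160 mm high glass jar; cardboard boxes up to 225 mm high fill the back of the counter from there to the right end (world x over 0.54, y under 0.22), with low paper mail in front of them.
There are look-alikes about, which are no part of the job. Of the things that look like the part that bears wood_punch_mid, take the one that is farthest to the robot's right at the start.

How it is judged:
By the outcome, as a careful person would: the job done as asked, in the order asked, and still so for the second after the job is handed in, with the robot touching nothing.
It also fails if it takes over 141 s, if anything falls off the work surface, if the arm or the gripper's body presses on something with over 40 N, if the wrist force passes 120 N, or if a joint passes its speed limit or range.

### The arm

A 6-joint arm with a two-finger parallel gripper is mounted at the origin on a cart in front of the work surface, level with it; the furniture and walls round the work are solid. World frame = base frame: x ahead of the robot, y to its left, z up, the work surface at z = 0. Lengths are in m, angles in degrees, forces in N, time in s.
With the tool pointing down it reaches from about 0.35 to 0.775 m from the base axis. Payload 7.3 kg.
Tool frame: the origin (TCP) lies midway between the tips of the shut fingers; the grasp point (between the pads) lies 19 mm behind it (arm.hold_point_z is the distance from the TCP to the grasp point, in m); z points along the fingers, y is the line along which they close (so a half turn about z gives the same grasp; the last joint's range is limited). The gripper opens to 92 mm and grips with 3 to 60 N. Pads are 19 mm wide; open, the fingers measure 130 mm over their backs; the gripper's body (75 mm by 190 mm) begins 47 mm behind the grasp point.
Start: joints at [-71.505, 19.595, 87.324, -0, 73.075, -8.365], TCP at [0.237, -0.468, 0.227] pointing down, gripper open.
Joint ranges: [-145.02, 145.02], [-44.19, 115.74], [2.07, 154.8], [-57.11, 237.11], [16.16, 152.29], [-177.93, 177.93]. Speed limits (degrees/s): [147.25, 147.25, 180, 180, 180, 180].

### API

Orientations are given as a 3x3 rotation matrix whose columns are the frame's x, y, z axes.
In Python, from cell import arm gives the robot as it stands.
- The arm moves only by the shell command python3 -m crank 'ROWS' [FORCE]. ROWS is JSON, a list of rows, each a list of 5 numbers: the shift along the world's x, y, z in units of 25 mm (1.0 is 25 mm), then the turn about the world's z in units of 8 degrees (1.0 is 8 degrees), then the gripper command: -1 is shut, 1 is fully open, values between are in proportion. In form: [[tx, ty, tz, roll, claw], ...]. A call has 1 to 10 rows; each row shifts and turns the commanded pose from where the row before left it; what a row does not reach is not made up. A row lasts 1/8 s, in which the tool goes at most 62.5 mm and 10.7 degrees, less where a joint would pass 70% of its speed; a pose out of reach is approached as far as the arm can. A call is refused whole if a number of a shift passes 1 or a number of a turn 1, either way. A call with a gripper value outside its range is refused whole. The fingers move at their own pace and stop on an object; FORCE is the grip in N (left out, the last holds). Time passes only in rows, so rows that do not move let the fingers close. It gives the time, the measured TCP pose, the force, the opening and the grip force at its end, in the units of the state.
- arm.state(): the state, without advancing time (a new reading comes with each control period).
- arm.get_image(name): name is "scene" or "top" or "wrist"; returns the picture (384x512x3 uint8, blue, green, red); there is no depth.
- arm.camera_params(name): a dict with "K" (3x3 intrinsics, pixels), "position" and "rotation" of the camera in the world. Camera axes: x right, y down, z forward; pixel columns grow to the right and rows downward; lengths in m; the calibration is good to about 2 mm. A picture is of the moment at which its call begins: read the wrist's pose just before it. camera_params takes no time and is no camera call; for the wrist camera it gives the pose at the moment of the call.
- arm.close_job(): hands the job in; it is judged then, once.
The state is a dict: "time_s": time; "joints": joint angles; "joint_velocities": joint speeds; "joint_efforts": joint torques, N m; "tool_pos": TCP position; "orientation": TCP orientation; "wrist_force": force on the tool from outside, world axes, zero at the start; "torque": the same for the moment, N m; "width": finger opening in m; "gripper_force": force on a finger pad.
Only numpy, scipy, OpenCV 4.12 (cv2) and the standard library are available. Lean on these libraries where they do the work, as an engineer would, in place of code of your own. Each camera call takes 0.05 s, during which the arm holds its last target. There are 200 camera calls.

## Working session

There is one attempt and no reset: what is moved stays moved. The work goes in short steps, Python scripts to look and compute and a shell command to move; the robot and the scene stay as the last step left them, time stands still between calls to the robot, and variables do not carry over. Pictures are saved under pics/ and viewed, at most 14 in all, crops included, and the job is handed in when it is done.

```bash
mkdir -p pics; ls; cat > h.py <<'E'
import numpy as np, cv2
from cell import arm
def snap(n,f):
    p=arm.camera_params(n); im=arm.get_image(n); cv2.imwrite('pics/'+f+'.png',im)
    np.savez('pics/'+f+'.npz',K=p['K'],t=p['position'],R=p['rotation']); return im
def ray(f,uv,z):
    d=np.load('pics/'+f+'.npz'); v=d['R']@np.linalg.solve(d['K'],[uv[0],uv[1],1]); t=d['t']
    return (t+v*(z-t[2])/v[2]).round(4)
def proj(f,P):
    d=np.load('pics/'+f+'.npz'); c=d['K']@(d['R'].T@(np.array(P)-d['t'])); return (c[:2]/c[2]).round(1)
E
python3 - <<'E'
from h import *
for n in('top','scene','wrist'):
    snap(n,n); p=arm.camera_params(n); print(n,p['position'],np.array(p['rotation']).round(2).tolist(),p['K'][0])
a=cv2.imread('pics/top.png');cv2.imwrite('pics/top_b.png',cv2.resize(a,(800,600),interpolation=3))
E
```

```text
pics
top [0.33344753 0.17197267 1.62496612] [[-0.02, -1.0, 0.1], [-1.0, 0.02, 0.02], [-0.02, -0.1, -1.0]] [459.74862135   0.         254.3666304 ]
scene [-0.69801335  0.84253852  0.86419849] [[-0.49, -0.44, 0.75], [-0.87, 0.24, -0.43], [0.01, -0.87, -0.5]] [470.24926966   0.         255.57439656]
wrist [ 0.29733724 -0.43748004  0.38302817] [[0.45, -0.86, -0.22], [-0.89, -0.44, -0.11], [-0.0, 0.25, -0.97]] [326.16301398   0.         252.51705214]
```

View pics/top_b.png

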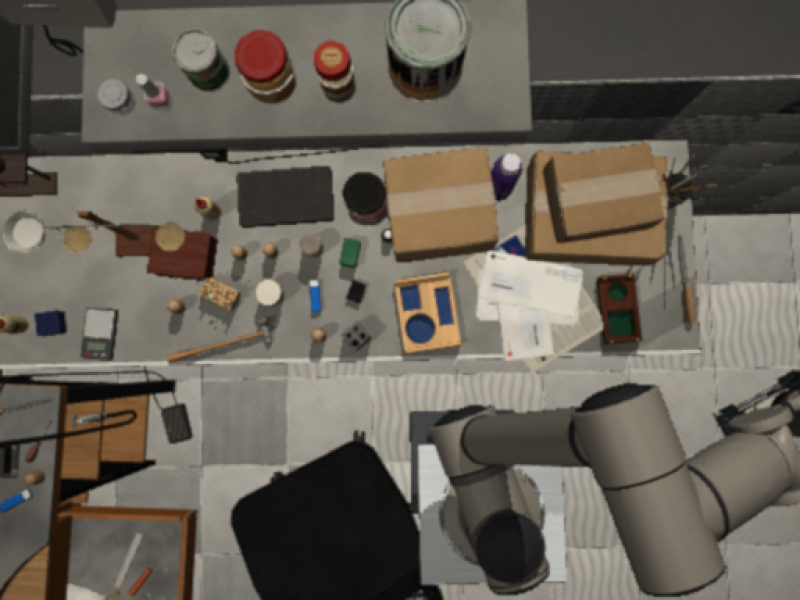

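View pics/scene.png

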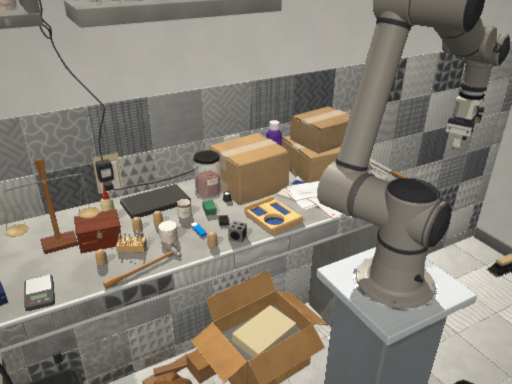

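The top view (800x600) shows these punch-like things: (318,335), (270,250), (238,252) and (176,305). The farthest right is (318,335). For the others:
- **Flux jar:** (268,292). The look-alike is the borax jar at (311,244).
- **Carbon block:** (356,292). The black cap at (388,236) could be mistaken for it.
- **Lighter:** (315,296). The other blue one lies off the counter at (15,500).
- **Steel cube:** (356,335).
- **Trays:** solder at (428,313), doming at (619,309).

I'll check these in a close crop.

```bash
python3 - <<'E'
from h import *
a=cv2.imread('pics/top.png')
c1=cv2.resize(a[145:230,145:305],None,fx=5,fy=5,interpolation=cv2.INTER_CUBIC)
cv2.imwrite('pics/c1.png',c1)
c2=cv2.resize(a[165:230,370:420],None,fx=5,fy=5,interpolation=cv2.INTER_CUBIC)
cv2.imwrite('pics/c2.png',c2)
E
```

```text
(no output)
```

View pics/c1.png

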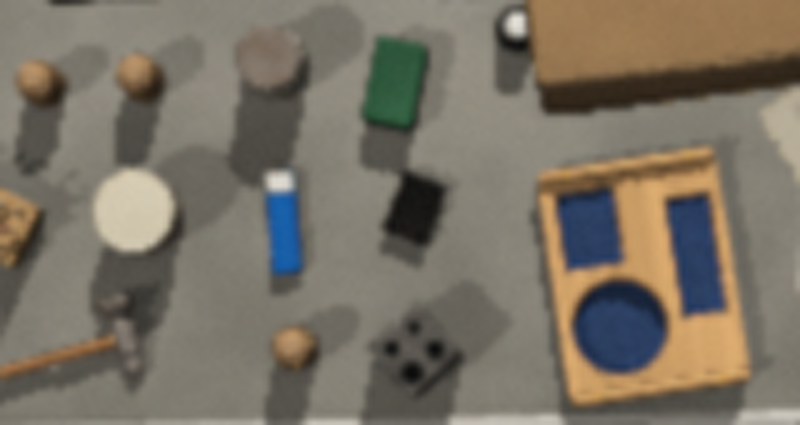

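View pics/c2.png

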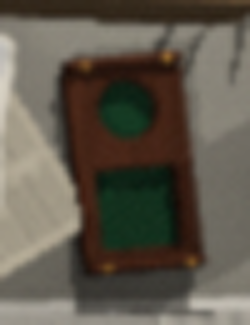

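```bash
python3 - <<'E'
from h import *
def c(o,u,v,z): return ray('top',(o[0]+(u+.5)/5-.5,o[1]+(v+.5)/5-.5),z)
A=(145,145);B=(370,165)
for n,u,v,z in [('punch',293,346,.04),('otherpunch',138,77,.04),('borax',270,58,.051),('flux',134,210,.048),('cube',415,350,.046),('carbon',415,208,.014),('carb front',405,238,.014),('carb back',425,178,.014),('light',284,222,.012),('l1',280,172,.012),('l2',288,272,.012),('green',396,82,.026),('hammer',125,330,.02),
 ('pF',620,326,.018),('pC',589,230,.018),('pL',696,254,.018)]: print(n,c(A,u,v,z))
for n,u,v,z in [('pP',127,109,.018),('pD',138,209,.018)]: print(n,c(B,u,v,z))
def tray(loc,wor):
    l=np.array(loc);w=np.array(wor)
    lc=l-l.mean(0);wc=w-w.mean(0);z=(wc[:,0]+1j*wc[:,1])@np.conj(lc[:,0]+1j*lc[:,1])
    th=np.angle(z);R=np.array([[np.cos(th),-np.sin(th)],[np.sin(th),np.cos(th)]]);t=w.mean(0)-R@l.mean(0)
    print(np.degrees(th),t,(l@R.T+t).round(4).tolist())
tray([(-.032,.021),(.039,.032),(.010,-.039)],[c(A,*p,.018)[:2] for p in[(620,326),(589,230),(696,254)]])
tray([(-.031,0),(.038,0)],[c(B,*p,.018)[:2] for p in[(138,209),(127,109)]])
s=arm.state();print(s['time_s'],s['orientation'],s['width'])
E
```

```text
punch [0.4015 0.3753 0.04  ]
otherpunch [0.5918 0.4818 0.04  ]
borax [0.6011 0.3877 0.051 ]
flux [0.4976 0.4834 0.048 ]
cube [0.3966 0.2906 0.046 ]
carbon [0.4979 0.2914 0.014 ]
carb front [0.4768 0.2988 0.014 ]
carb back [0.519 0.284 0.014]
light [0.4903 0.3843 0.012 ]
l1 [0.5259 0.3868 0.012 ]
l2 [0.4549 0.3819 0.012 ]
green [0.5861 0.3024 0.026 ]
hammer [0.4162 0.4957 0.02  ]
pF [0.4112 0.149  0.018 ]
pC [0.4791 0.1691 0.018 ]
pL [0.4604 0.0946 0.018 ]
pP [ 0.4829 -0.2944  0.018 ]
pD [ 0.4129 -0.2984  0.018 ]
7.662863790216692 [0.44523954 0.13218606] [[0.4107, 0.1487], [0.4796, 0.1691], [0.4604, 0.0949]]
3.2704879231835675 [ 0.4444057  -0.29659967] [[0.4135, -0.2984], [0.4823, -0.2944]]
0.15 [[ 8.92108899e-01  4.51820310e-01 -3.46345734e-04]
 [ 4.51820406e-01 -8.92108257e-01  1.08538407e-03]
 [ 1.81420679e-04 -1.12476686e-03 -9.99999351e-01]] 0.09166448825995042
```

```bash
python3 -m crank '[[0.7,1,0,0.5,1],[0.7,1,0,0.5,1],[0.7,1,0,0.5,1],[0.7,1,0,0.5,1],[0.7,1,0,0.5,1],[0.7,1,0,0.5,1],[0.7,1,0,0.5,1],[0.7,1,0,0.5,1],[0.7,1,0,0.5,1],[0.7,1,0,0.5,1]]'
python3 -m crank '[[0,1,0,0.5,1],[0,1,0,0.5,1],[0,1,0,0.5,1],[0,1,0,0.5,1],[0,1,0,0.5,1],[0,1,0,0.5,1],[0,1,0,0.5,1],[0,1,0,0.5,1],[0,1,0,0.5,1],[0,1,0,0.5,1]]'
```

```text
time_s: 1.4
tool_pos: [0.4126, -0.2174, 0.2266]
orientation: [[0.391, 0.92, -0.0], [0.92, -0.391, 0.0], [0.0, -0.0, -1.0]]
wrist_force: [-0.5, -0.5, 0.6]
width: 0.0915
gripper_force: 0.0
time_s: 2.65
tool_pos: [0.412, 0.0325, 0.2266]
orientation: [[-0.292, 0.956, -0.0], [0.956, 0.292, 0.0], [0.0, -0.0, -1.0]]
wrist_force: [0.4, 0.1, -0.9]
width: 0.0917
gripper_force: 0.0
```

```bash
python3 -m crank '[[0.2,1,0,0.35,1],[0.2,1,0,0.35,1],[0.2,1,0,0.35,1],[0.2,1,0,0.35,1],[0.2,1,0,0.35,1],[0.2,1,0,0.35,1],[0.2,1,0,0.35,1],[0.2,1,0,0.35,1],[0.2,1,0,0.35,1],[0.2,1,0,0.35,1]]'
python3 -m crank '[[0.1,1,0,0,1],[0.1,1,0,0,1],[0.1,1,0,0,1],[0,0,0,0,0.6]]'
python3 - <<'E'
from h import *
snap('wrist','w1')
E
```

```text
time_s: 3.9
tool_pos: [0.4622, 0.2824, 0.2264]
orientation: [[-0.707, 0.708, -0.001], [0.708, 0.707, -0.0], [0.0, -0.001, -1.0]]
wrist_force: [0.8, -0.5, -0.3]
width: 0.0918
gripper_force: 0.0
time_s: 4.4
tool_pos: [0.4694, 0.3577, 0.226]
orientation: [[-0.707, 0.707, -0.001], [0.707, 0.707, -0.0], [0.0, -0.001, -1.0]]
wrist_force: [-0.1, -1.1, -0.2]
width: 0.0857
gripper_force: 0.0
```

View pics/w1.png

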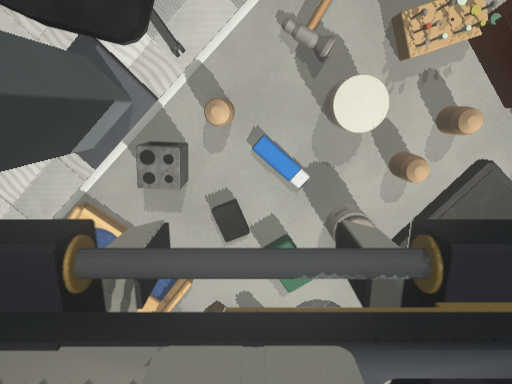

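The wrist view shows the flux lid at (361,104), lighter (280,160), carbon block (230,220), cube (160,166), punch (219,110) and green bar (290,265).

```bash
python3 - <<'E'
from h import *
im=cv2.imread('pics/w1.png')
for n,u,v,z in [('flux',361,104,.048),('punch',219,110,.040),('cubeTL',138,143,.046),('cubeTR',187,142,.046),('carb',230,218,.014),('l1',259,142,.012),('l2',302,182,.012)]:print(n,ray('w1',(u,v),z))
hsv=cv2.cvtColor(im,cv2.COLOR_BGR2HSV)
m=cv2.inRange(im,(0,0,0),(45,45,45));m[:190]=0;m[248:]=0;m[:,:200]=0;m[:,260:]=0
b=cv2.inRange(hsv,(95,120,60),(125,255,255));b[200:]=0
for k in(m,b):
    c=max(cv2.findContours(k,0,2)[0],key=cv2.contourArea);r=cv2.minAreaRect(c);P=cv2.boxPoints(r)
    W=np.array([ray('w1',p,.013)[:2] for p in P]);print(W.mean(0),[(np.linalg.norm(d).round(4),np.degrees(np.arctan2(d[1],d[0])).round(1)) for d in np.diff(W,axis=0)])
cv2.imwrite('pics/cr.png',cv2.resize(im[80:260,110:310],None,fx=4,fy=4)[:600])
# top cam comparison of cube
E
```

```text
flux [0.497  0.4831 0.048 ]
punch [0.4008 0.3788 0.04  ]
cubeTL [0.3649 0.2965 0.046 ]
cubeTR [0.3999 0.3328 0.046 ]
carb [0.4946 0.2952 0.014 ]
l1 [0.4552 0.383  0.012 ]
l2 [0.5236 0.3858 0.012 ]Traceback (most recent call last):
  File "<stdin>", line 8, in <module>
ValueError: max() iterable argument is empty
```

```bash
python3 -m crank '[[0.22,1,-0.5,0,0.6],[0.22,1,-0.5,0,0.6],[0.22,1,-0.5,0,0.6],[0.22,1,-0.5,0,0.6],[0.22,1,-0.5,0,0.6],[0,0,-1,0,0.6],[0,0,-1,0,0.6],[0,0,-1,0,0.6]]'
python3 -m crank '[[0,0,-1,0,0.6],[0,0,-1,0,0.6],[0,0,-0.7,0,0.6],[0,0,0,0,-0.2],[0,0,0,0,-0.2],[0,0,0,0,-0.2],[0,0,0,0,-0.2],[0,0,0,0,-0.2]]' 20
python3 - <<'E'
from h import *
im=cv2.imread('pics/w1.png')
cv2.imwrite('pics/cr.png',cv2.resize(im[100:250,120:320],None,fx=4,fy=4))
E
```

```text
time_s: 5.45
tool_pos: [0.4975, 0.4804, 0.0884]
orientation: [[-0.705, 0.709, -0.0], [0.709, 0.705, -0.001], [-0.0, -0.001, -1.0]]
wrist_force: [0.2, 0.3, 0.4]
width: 0.0733
gripper_force: 0.0
time_s: 6.45
tool_pos: [0.4977, 0.482, 0.0229]
orientation: [[-0.705, 0.709, 0.002], [0.709, 0.705, 0.001], [-0.0, 0.002, -1.0]]
wrist_force: [0.4, -0.3, 4.7]
width: 0.057
gripper_force: 20.0
```

View pics/cr.png

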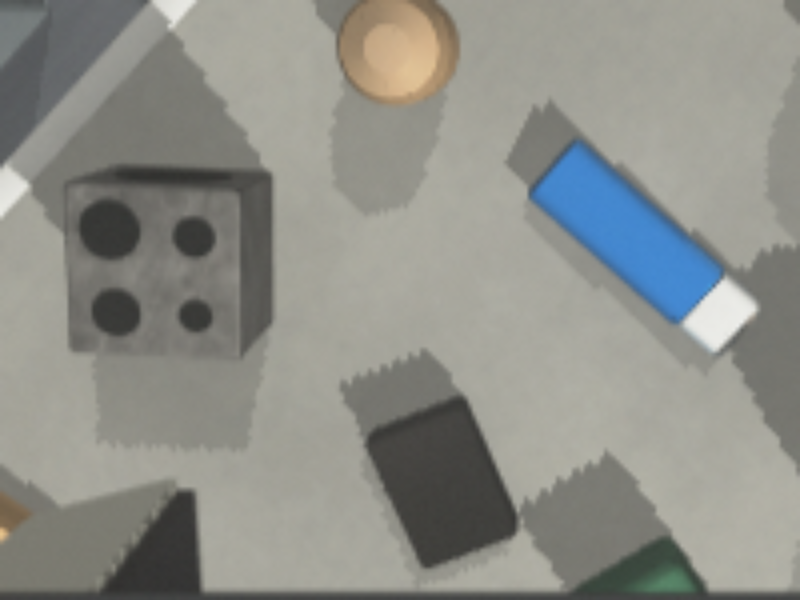

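The crop shows the cube's top face, the carbon block and the lighter cleanly. The jar is held (57 mm, 20 N), so I'll lift, carry and look over the tray.

```bash
python3 -m crank '[[0,0,1,0,-0.2],[0,0,1,0,-0.2],[0,0,1,0,-0.2],[0,0,1,0,-0.2],[0,0,1,0,-0.2],[-0.2,-1,0.5,0.4,-0.2],[-0.2,-1,0.5,0.4,-0.2],[-0.2,-1,0,0.4,-0.2],[-0.2,-1,0,0.4,-0.2],[-0.2,-1,0,0.4,-0.2]]'
python3 -m crank '[[-0.3,-1,0,0.5,-0.2],[-0.3,-1,0,0.5,-0.2],[-0.3,-1,0,0.6,-0.2],[-0.3,-1,0,0.6,-0.2],[-0.3,-1,0,0.6,-0.2],[-0.3,-1,0,0.6,-0.2],[-0.3,-1,0,0.6,-0.2],[-0.3,-1,0,0.6,-0.2],[-0.1,-0.3,0,0,-0.2]]'
python3 - <<'E'
from h import *
snap('wrist','w2')
def q(L,z):
    W=np.array([ray('w1',(120+(u+.5)/4-.5,100+(v+.5)/4-.5),z)[:2] for u,v in L]);d=np.diff(np.vstack([W,W[:1]]),axis=0)
    print(W.mean(0).round(4),[(round(np.hypot(*e),4),round(np.degrees(np.arctan2(e[1],e[0])),1)) for e in d])
q([(67,185),(240,190),(240,357),(70,350)],.046)
q([(368,435),(465,397),(517,525),(428,568)],.014)
q([(577,140),(757,310),(715,352),(530,195)],.012)
E
```

```text
time_s: 7.7
tool_pos: [0.4717, 0.3558, 0.1715]
orientation: [[-0.874, 0.485, -0.001], [0.485, 0.874, -0.0], [0.0, -0.0, -1.0]]
wrist_force: [-0.9, -0.3, -1.0]
width: 0.0569
gripper_force: 20.0
time_s: 8.82
tool_pos: [0.4092, 0.1483, 0.1718]
orientation: [[-0.991, -0.131, -0.0], [-0.131, 0.991, 0.0], [0.0, 0.0, -1.0]]
wrist_force: [-0.1, 0.9, -0.5]
width: 0.057
gripper_force: 20.0
[0.3964 0.2917] [(np.float64(0.0445), np.float64(43.5)), (np.float64(0.0445), np.float64(-48.2)), (np.float64(0.0452), np.float64(-137.5)), (np.float64(0.0438), np.float64(130.9))]
[0.4972 0.2938] [(np.float64(0.0312), np.float64(67.0)), (np.float64(0.0429), np.float64(-24.4)), (np.float64(0.0305), np.float64(-107.8)), (np.float64(0.0457), np.float64(156.8))]
[0.4896 0.3847] [(np.float64(0.0719), np.float64(2.2)), (np.float64(0.0172), np.float64(-88.0)), (np.float64(0.071), np.float64(-175.3)), (np.float64(0.0204), np.float64(94.5))]
```

View pics/w2.png

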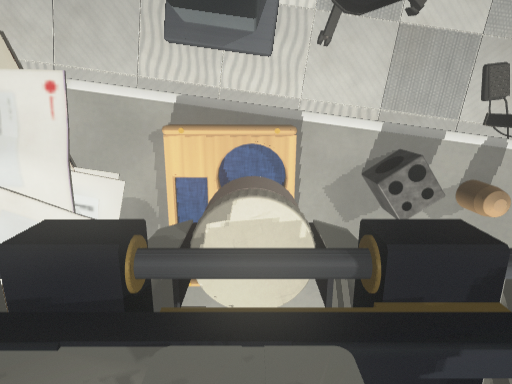

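```bash
python3 - <<'E'
from h import *
for n,p,z in[('railR? ',(164,127),.026),('rail2',(297,126),.026),('circ near',(253,144),.018),('circ L',(219,172),.018),('circ R',(287,172),.018),('lighter pocket near L',(176,178),.018),('near R',(209,178),.018)]: print(n,ray('w2',p,z))
th=np.radians(7.7);R=np.array([[np.cos(th),-np.sin(th)],[np.sin(th),np.cos(th)]])
for l in[(-.083,-.063),(-.083,.063),(-.066,.021),(-.0325,-.055),(-.0325,-.023)]: print((R@l+[.4452,.1322]).round(4))
E
```

```text
railR?  [0.3719 0.0622 0.026 ]
rail2 [0.3551 0.1823 0.026 ]
circ near [0.3775 0.1448 0.018 ]
circ L [0.4086 0.1157 0.018 ]
circ R [0.3999 0.181  0.018 ]
lighter pocket near L [0.42   0.0748 0.018 ]
near R [0.4158 0.1067 0.018 ]
[0.3714 0.0586]
[0.3545 0.1835]
[0.377  0.1442]
[0.4204 0.0733]
[0.4161 0.1051]
```

```bash
python3 -m crank '[[0.07,0.05,-1,0,-0.2],[0,0,-1,0,-0.2],[0,0,-1,0,-0.2],[0,0,-1,0,-0.2],[0,0,-1,0,-0.2],[0,0,-0.3,0,-0.2],[0,0,-0.3,0,-0.2],[0,0,-0.15,0,-0.2],[0,0,0,0,-0.2]]'
```

```text
time_s: 10.0
tool_pos: [0.4117, 0.1505, 0.0282]
orientation: [[-0.991, -0.133, 0.001], [-0.133, 0.991, 0.0], [-0.001, 0.0, -1.0]]
wrist_force: [0.3, 0.6, -1.6]
width: 0.0568
gripper_force: 20.0
```

```bash
python3 -m crank '[[0,0,-0.06,0,-0.2],[0,0,0,0,-0.2]]'; python3 -m crank '[[0,0,0,0,0.6],[0,0,0,0,0.6],[0,0,0,0,0.6],[0,0,1,0,0.6],[0,0,1,0,0.6],[0,0,1,0,0.6],[0.2,1,1,0,0.6],[0.2,1,0.5,0,0.6],[0.2,1,0.5,0,0.6],[0,0,0,0,0.6]]'
python3 - <<'E'
from h import *
a=snap('top','t2')
cv2.imwrite('pics/t2c.png',cv2.resize(a[150:230,180:310],None,fx=5,fy=5,interpolation=3))
E
```

```text
time_s: 10.25
tool_pos: [0.4119, 0.1504, 0.0268]
orientation: [[-0.991, -0.133, 0.001], [-0.133, 0.991, 0.0], [-0.001, 0.0, -1.0]]
wrist_force: [-0.4, 1.0, -0.6]
width: 0.0571
gripper_force: 20.0
time_s: 11.5
tool_pos: [0.427, 0.2266, 0.1521]
orientation: [[-0.991, -0.135, 0.002], [-0.135, 0.991, 0.001], [-0.002, 0.001, -1.0]]
wrist_force: [0.4, -0.4, 0.4]
width: 0.0734
gripper_force: 0.0
```

View pics/t2c.png

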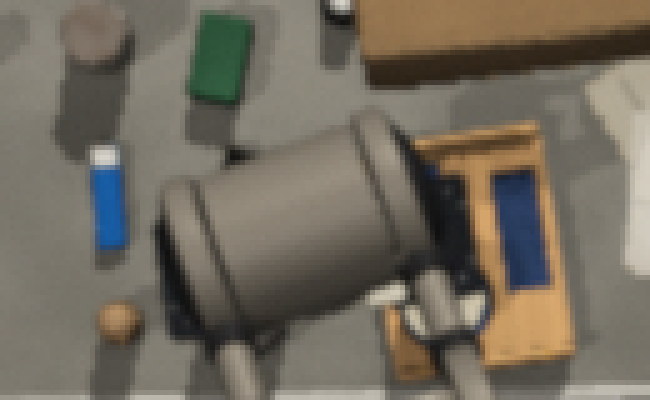

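```bash
python3 - <<'E'
from h import *
def go(f,box,mask,z):
    x0,x1,y0,y1=box;k=np.zeros(mask.shape,np.uint8);k[y0:y1,x0:x1]=mask[y0:y1,x0:x1]
    c=max(cv2.findContours(k,0,1)[0],key=cv2.contourArea);P=cv2.boxPoints(cv2.minAreaRect(c))
    P+= 0
    W=np.array([ray(f,p,z)[:2] for p in P]);d=np.diff(W,axis=0)
    print(f,W.mean(0).round(4),[(round(np.hypot(*e),4),round(np.degrees(np.arctan2(e[1],e[0])),1)) for e in d])
w=cv2.imread('pics/w1.png');t=cv2.imread('pics/top.png')
print(w[220,230],w[196,215],t[186,228])
m=lambda i,v:(i.max(2)<v).astype(np.uint8)
go('w1',(205,255,190,247),m(w,75),.012);go('top',(218,238,172,200),m(t,50),.012)
s=lambda i:((i[...,0].astype(int)-i[...,2]>60)|(i.min(2)>190)).astype(np.uint8)
go('w1',(248,312,130,192),s(w),.012);go('top',(196,208,176,202),s(t),.012)
E
```

```text
[64 68 68] [109 115 116] [21 23 25]
w1 [0.4974 0.2926] [(np.float64(0.0324), np.float64(69.4)), (np.float64(0.0463), np.float64(-22.7)), (np.float64(0.0333), np.float64(-109.9))]
top [0.4971 0.2912] [(np.float64(0.042), np.float64(-22.7)), (np.float64(0.031), np.float64(-113.2)), (np.float64(0.0421), np.float64(157.2))]
w1 [0.4893 0.3847] [(np.float64(0.0209), np.float64(93.3)), (np.float64(0.071), np.float64(3.9)), (np.float64(0.0217), np.float64(-84.7))]
top [0.4818 0.3845] [(np.float64(0.0199), np.float64(-86.5)), (np.float64(0.0539), np.float64(-175.9)), (np.float64(0.0199), np.float64(93.5))]
```

```bash
python3 -m crank '[[0.7,0.66,0,-0.93,0.3],[0.7,0.66,0,-0.93,0.3],[0.7,0.65,0,-0.92,0.3],[0.71,0.65,0,-0.92,0.3],[0,0,-1,0,0.3],[0,0,-1,0,0.3],[0,0,-1,0,0.3],[0,0,-1,0,0.3]]'
python3 -m crank '[[0,0,-1,0,0.3],[0,0,-0.5,0,0.3],[0,0,-0.22,0,0.3],[0,0,0,0,0.3]]'
```

```text
time_s: 12.55
tool_pos: [0.4961, 0.2894, 0.0498]
orientation: [[-0.927, 0.374, -0.002], [0.374, 0.927, -0.001], [0.001, -0.002, -1.0]]
wrist_force: [0.1, -0.5, 0.0]
width: 0.0595
gripper_force: 0.0
time_s: 13.05
tool_pos: [0.4969, 0.2907, 0.0086]
orientation: [[-0.927, 0.374, 0.0], [0.374, 0.927, 0.0], [-0.0, 0.0, -1.0]]
wrist_force: [-0.1, -0.0, -0.5]
width: 0.0598
gripper_force: 0.0
```

```bash
python3 -m crank '[[0,0,-0.02,0,-0.6],[0,0,0,0,-0.6],[0,0,0,0,-0.6],[0,0,0,0,-0.6],[0,0,0,0,-0.6],[0,0,1,0,-0.6],[0,0,1,0,-0.6],[0,0,1,0,-0.6],[0,0,1,0,-0.6]]' 15
python3 -m crank '[[-0.14,-0.97,0,0.74,-0.6],[-0.14,-0.97,0,0.74,-0.6],[-0.14,-0.97,0,0.74,-0.6],[-0.14,-0.97,0,0.74,-0.6],[-0.14,-0.97,0,0.74,-0.6],[0,0,-1,0,-0.6],[0,0,-1,0,-0.6],[0,0,-0.6,0,-0.6],[0,0,0,0,-0.6]]'
```

```text
time_s: 14.18
tool_pos: [0.4965, 0.2908, 0.1085]
orientation: [[-0.928, 0.374, -0.001], [0.374, 0.928, -0.0], [0.0, -0.0, -1.0]]
wrist_force: [1.2, 0.2, -0.5]
width: 0.0315
gripper_force: 15.0
time_s: 15.3
tool_pos: [0.4785, 0.1695, 0.0421]
orientation: [[-0.991, -0.133, -0.002], [-0.133, 0.991, -0.0], [0.002, -0.0, -1.0]]
wrist_force: [0.1, 0.1, -0.7]
width: 0.0314
gripper_force: 15.0
```

```bash
python3 -m crank '[[0.04,0,-0.5,0,-0.6],[0,0,-0.34,0,-0.6],[0,0,0,0,-0.6],[0,0,-0.04,0,-0.6],[0,0,0,0,-0.6]]'
```

```text
time_s: 15.92
tool_pos: [0.4804, 0.1697, 0.0212]
orientation: [[-0.991, -0.133, 0.0], [-0.133, 0.991, 0.0], [-0.0, 0.0, -1.0]]
wrist_force: [-0.2, -0.2, -1.2]
width: 0.0318
gripper_force: 15.0
```

```bash
python3 -m crank '[[0,0,-0.04,0,-0.6],[0,0,0,0,-0.6],[0,0,0,0,0],[0,0,0,0,0],[0,0,0,0,0],[0,0,1,0,0],[0,0,1,0,0],[0,0,1,0,0],[0,0,1,0,0],[0,1,0,0,0]]'
python3 -m crank '[[0.05,1,0,-0.1,0],[0.05,1,0,-0.1,0],[0.05,1,0,-0.1,0],[0.05,1,0,-0.1,0],[0.05,1,0,-0.1,0],[0.05,1,0,0,0],[0.05,1,0,0,0],[0,0.6,0,0,0],[0,0,0,0,0]]'
python3 - <<'E'
from h import *
snap('top','t3');a=snap('scene','s3');w=snap('wrist','w3')
t=cv2.imread('pics/t3.png')
cv2.imwrite('pics/t3c.png',np.hstack([cv2.resize(t[150:230,180:310],(650,400),interpolation=3)[:,250:],cv2.resize(a[180:260,180:330],None,fx=400/80,fy=400/80,interpolation=3)[:,325:725]]))
E
```

```text
time_s: 17.18
tool_pos: [0.4816, 0.1942, 0.122]
orientation: [[-0.991, -0.131, 0.004], [-0.131, 0.991, 0.001], [-0.004, 0.0, -1.0]]
wrist_force: [0.7, 0.5, -0.4]
width: 0.0462
gripper_force: 0.0
time_s: 18.3
tool_pos: [0.4887, 0.3851, 0.1197]
orientation: [[-0.998, -0.065, -0.0], [-0.065, 0.998, -0.0], [0.0, -0.0, -1.0]]
wrist_force: [-0.8, 0.5, -0.1]
width: 0.0456
gripper_force: 0.0
```

View pics/t3c.png

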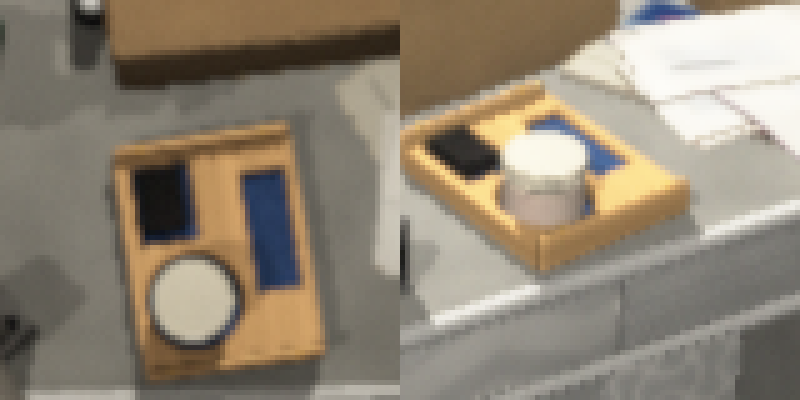

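The jar is in its pocket with an even ring round it. The carbon block is in its pocket but lies toward the +y side. I'll check how far.

```bash
python3 - <<'E'
from h import *
t=cv2.imread('pics/t3.png')
x0,y0=255,178
k=(t.max(2)<45).astype(np.uint8);k[:y0]=0;k[202:]=0;k[:,:x0]=0;k[:,272:]=0
c=max(cv2.findContours(k,0,1)[0],key=cv2.contourArea);r=cv2.minAreaRect(c);P=cv2.boxPoints(r)
for z in(.026,):
    W=np.array([ray('t3',p,z)[:2] for p in P]);d=np.diff(W,axis=0)
    print(W.mean(0),[(round(np.hypot(*e),4),round(np.degrees(np.arctan2(e[1],e[0])),1)) for e in d])
p=(np.array([410,205])+.5)/5-.5+[180,150];print(ray('t3',p,.026))
for q in[(385,165),(445,165),(390,240),(447,240)]: print(ray('t3',(np.array(q)+.5)/5-.5+[180,150],.018))
E
```

```text
[0.480925 0.169675] [(np.float64(0.034), np.float64(-81.7)), (np.float64(0.0456), np.float64(-171.9)), (np.float64(0.0338), np.float64(98.2))]
[0.4784 0.1719 0.026 ]
[0.5078 0.1888 0.018 ]
[0.5068 0.1467 0.018 ]
[0.4548 0.1865 0.018 ]
[0.4539 0.1466 0.018 ]
```

```bash
python3 -m crank '[[0,0,-1,0,0],[0,0,-1,0,0],[0,0,-1,0,0],[0,0,-1,0,0],[0,0,-0.35,0,0],[0,0,-0.12,0,0],[0,0,0,0,0]]'
```

```text
time_s: 19.32
tool_pos: [0.4895, 0.3847, 0.009]
orientation: [[-0.998, -0.064, 0.001], [-0.064, 0.998, 0.001], [-0.001, 0.001, -1.0]]
wrist_force: [-0.8, 0.0, -1.0]
width: 0.0458
gripper_force: 0.0
```

```bash
python3 -m crank '[[0,0,-0.07,0,-0.9],[0,0,0,0,-0.9],[0,0,0,0,-0.9],[0,0,0,0,-0.9],[0,0,0,0,-0.9],[0,0,0,0,-0.9],[0,0,1,0,-0.9],[0,0,1,0,-0.9],[0,0,1,0,-0.9],[0,0,1,0,-0.9]]' 10
python3 -m crank '[[-0.1,-1,0,0.05,-0.9],[-0.1,-1,0,0.05,-0.9],[-0.1,-1,0,0.05,-0.9],[-0.1,-1,0,0.05,-0.9],[-0.1,-1,0,0.05,-0.9],[-0.1,-1,0,0.05,-0.9],[-0.1,-1,0,0.05,-0.9],[-0.1,-1,0,0.05,-0.9],[-0.1,-1,0,0.05,-0.9],[-0.1,-1,0,0.05,-0.9]]'
python3 -m crank '[[-0.15,-1,0,0,-0.9],[0,-0.55,0,0,-0.9],[0,0,-1,0,-0.9],[0,0,-1,0,-0.9],[0,0,-0.6,0,-0.9],[0,0,0,0,-0.9]]'
```

```text
time_s: 20.58
tool_pos: [0.4888, 0.3845, 0.1069]
orientation: [[-0.998, -0.064, -0.0], [-0.064, 0.998, -0.0], [0.0, -0.0, -1.0]]
wrist_force: [-0.6, 0.0, -0.4]
width: 0.0222
gripper_force: 10.0
time_s: 21.82
tool_pos: [0.4638, 0.1338, 0.1064]
orientation: [[-0.991, -0.134, -0.0], [-0.134, 0.991, 0.0], [0.0, 0.0, -1.0]]
wrist_force: [0.0, 0.4, -0.5]
width: 0.0222
gripper_force: 10.0
time_s: 22.58
tool_pos: [0.4596, 0.096, 0.0406]
orientation: [[-0.991, -0.133, -0.002], [-0.133, 0.991, 0.0], [0.002, 0.0, -1.0]]
wrist_force: [0.3, 0.1, -0.7]
width: 0.0223
gripper_force: 10.0
```

```bash
python3 -m crank '[[0.04,0,-0.5,0,-0.9],[0,0,-0.34,0,-0.9],[0,0,0,0,-0.9],[0,0,-0.03,0,-0.9],[0,0,0,0,-0.9]]'
```

```text
time_s: 23.2
tool_pos: [0.4614, 0.0959, 0.02]
orientation: [[-0.991, -0.133, 0.001], [-0.133, 0.991, 0.0], [-0.001, 0.0, -1.0]]
wrist_force: [0.6, 0.4, 0.4]
width: 0.0223
gripper_force: 10.0
```

```bash
python3 -m crank '[[0,0,-0.02,0,-0.2],[0,0,0,0,-0.2],[0,0,0,0,-0.2],[0,0,1,0,-0.2],[0,0,1,0,0.6],[0,0,1,0,0.6],[0,0,1,0,0.6]]'
python3 -m crank '[[-0.32,0.98,0,0.54,0.8],[-0.32,0.98,0,0.54,0.8],[-0.32,0.98,0,0.54,0.8],[-0.32,0.98,0,0.54,0.8],[-0.32,0.97,0,0.54,0.8],[-0.33,0.97,0,0.54,0.8],[-0.33,0.97,0,0.53,0.8],[-0.33,0.97,0,0.53,0.8],[0,0,0,0,0.8]]'
python3 - <<'E'
from h import *
t=snap('top','t4');w=snap('wrist','w4')
cv2.imwrite('pics/t4c.png',np.vstack([cv2.resize(t[165:230,245:315],(323,300),interpolation=3),cv2.resize(w[150:384,100:412],(323,242))]))
E
```

```text
time_s: 24.08
tool_pos: [0.4611, 0.0959, 0.1201]
orientation: [[-0.991, -0.133, -0.0], [-0.133, 0.991, 0.0], [0.0, 0.0, -1.0]]
wrist_force: [-0.3, 0.2, 0.3]
width: 0.0623
gripper_force: 0.0
time_s: 25.2
tool_pos: [0.3959, 0.2919, 0.1192]
orientation: [[-0.741, -0.672, -0.0], [-0.672, 0.741, 0.0], [-0.0, 0.0, -1.0]]
wrist_force: [-0.1, -0.8, 0.4]
width: 0.0825
gripper_force: 0.0
```

View pics/t4c.png

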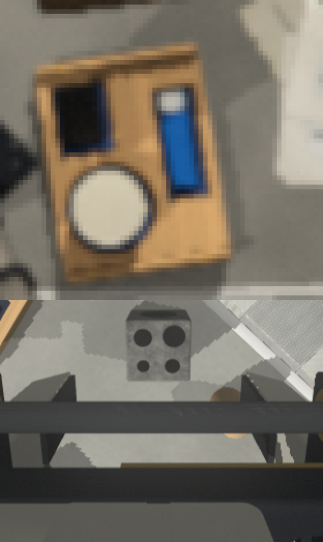

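The solder tray is complete and the cube looks square to the gripper. A quick check before the grasp.

```bash
python3 - <<'E'
from h import *
print(ray('w4',(254.5,200),.046))
E
```

```text
[0.3954 0.2921 0.046 ]
```

```bash
python3 -m crank '[[0,0,-1,0,0.8],[0,0,-1,0,0.8],[0,0,-1,0,0.8],[0,0,-0.8,0,0.8],[0,0,-0.3,0,0.8],[0,0,0,0,-0.3],[0,0,0,0,-0.3],[0,0,0,0,-0.3],[0,0,0,0,-0.3],[0,0,0,0,-0.3]]' 45
python3 -m crank '[[0,0,0,0,-0.3],[0,0,0.5,0,-0.3],[0,0,1,0,-0.3],[0,0,1,0,-0.3],[0,0,1,0,-0.3],[0,0,1,0,-0.3],[0,0,0.5,0,-0.3],[0,0,0,0,-0.3]]'
```

```text
time_s: 26.55
tool_pos: [0.3966, 0.2911, 0.0172]
orientation: [[-0.742, -0.67, 0.001], [-0.67, 0.742, 0.001], [-0.001, 0.0, -1.0]]
wrist_force: [-1.4, 1.3, 4.8]
width: 0.046
gripper_force: 45.0
time_s: 27.55
tool_pos: [0.3965, 0.2908, 0.142]
orientation: [[-0.742, -0.67, 0.001], [-0.67, 0.742, 0.0], [-0.001, -0.0, -1.0]]
wrist_force: [-0.5, -0.1, -7.7]
width: 0.0458
gripper_force: 45.0
```

```bash
python3 -m crank '[[0.03,-0.7,0,-0.2,-0.3],[0.03,-1,0,-0.2,-0.3],[0.03,-1,0,-0.2,-0.3],[0.03,-1,0,-0.2,-0.3],[0.03,-1,0,-0.2,-0.3],[0.03,-1,0,-0.2,-0.3],[0.03,-1,0,-0.2,-0.3],[0.03,-1,0,-0.2,-0.3],[0.03,-1,0,-0.2,-0.3],[0.03,-1,0,-0.2,-0.3]]'
python3 -m crank '[[0.03,-1,0,-0.2,-0.3],[0.03,-1,0,-0.2,-0.3],[0.03,-1,0,-0.2,-0.3],[0.03,-1,0,-0.2,-0.3],[0.03,-1,0,-0.2,-0.3],[0.03,-1,0,-0.2,-0.3],[0.03,-1,0,-0.2,-0.3],[0.03,-1,0,-0.2,-0.3],[0.03,-1,0,-0.2,-0.3],[0.03,-1,0,-0.2,-0.3]]'
python3 -m crank '[[0.03,-1,0,-0.2,-0.3],[0.03,-1,0,-0.2,-0.3],[0,-1,0,-0.2,-0.3],[0,-0.9,0,-0.25,-0.3],[0,0,0,0,-0.3]]'
python3 - <<'E'
from h import *
w=snap('wrist','w5');t=snap('top','t5')
E
```

```text
time_s: 28.8
tool_pos: [0.4028, 0.0469, 0.1408]
orientation: [[-0.899, -0.437, -0.002], [-0.437, 0.899, -0.0], [0.002, 0.001, -1.0]]
wrist_force: [0.2, 0.5, -7.3]
width: 0.046
gripper_force: 45.0
time_s: 30.05
tool_pos: [0.41, -0.2025, 0.1406]
orientation: [[-0.985, -0.172, -0.002], [-0.172, 0.985, 0.001], [0.002, 0.002, -1.0]]
wrist_force: [-0.0, -0.1, -6.7]
width: 0.0455
gripper_force: 45.0
time_s: 30.68
tool_pos: [0.4122, -0.3008, 0.141]
orientation: [[-0.999, -0.054, -0.001], [-0.054, 0.999, 0.0], [0.001, 0.0, -1.0]]
wrist_force: [0.0, 0.7, -6.8]
width: 0.0458
gripper_force: 45.0
```

View pics/w5.png

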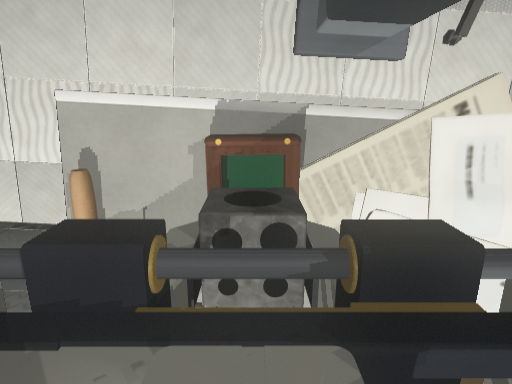

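```bash
python3 - <<'E'
from h import *
M=[((206,137),.026,(-.076,-.041)),((300,138),.026,(-.076,.041)),((226,155),.018,(-.059,-.028)),((286,154),.018,(-.059,.028))]
th=np.radians(3.3);R=np.array([[np.cos(th),-np.sin(th)],[np.sin(th),np.cos(th)]])
for p,z,l in M: print(ray('w5',p,z),(R@l+[.4444,-.2966]).round(4))
E
```

```text
[ 0.3723 -0.341   0.026 ] [ 0.3709 -0.3419]
[ 0.369  -0.2634  0.026 ] [ 0.3662 -0.26  ]
[ 0.3875 -0.3246  0.018 ] [ 0.3871 -0.3279]
[ 0.3839 -0.273   0.018 ] [ 0.3839 -0.272 ]
```

```bash
python3 -m crank '[[0.08,0.08,-1,0,-0.3],[0,0,-1,0,-0.3],[0,0,-1,0,-0.3],[0,0,-1,0,-0.3],[0,0,-0.3,0,-0.3],[0,0,-0.3,0,-0.3],[0,0,0,0,-0.3]]'
```

```text
time_s: 31.65
tool_pos: [0.415, -0.297, 0.0268]
orientation: [[-0.998, -0.057, -0.0], [-0.057, 0.998, 0.0], [0.0, 0.0, -1.0]]
wrist_force: [-0.0, -0.0, -6.4]
width: 0.0457
gripper_force: 45.0
```

```bash
python3 -m crank '[[-0.02,-0.05,-0.1,0,-0.3],[0,0,-0.08,0,-0.3],[0,0,0,0,-0.3]]';python3 -m crank '[[0,0,-0.04,0,-0.3],[0,0,0,0,-0.3]]'
```

```text
time_s: 32.02
tool_pos: [0.4144, -0.2984, 0.0223]
orientation: [[-0.998, -0.057, -0.0], [-0.057, 0.998, 0.0], [0.0, 0.0, -1.0]]
wrist_force: [-0.2, 0.6, -7.3]
width: 0.0456
gripper_force: 45.0
time_s: 32.28
tool_pos: [0.4145, -0.2984, 0.0213]
orientation: [[-0.998, -0.057, 0.0], [-0.057, 0.998, 0.0], [-0.0, 0.0, -1.0]]
wrist_force: [0.3, 0.0, -8.2]
width: 0.0463
gripper_force: 45.0
```

```bash
python3 -m crank '[[0,0,-0.03,0,-0.3],[0,0,0,0,-0.3]]';  python3 -m crank '[[0,0,-0.01,0,0],[0,0,0,0,0.4],[0,0,0,0,0.4],[0,0,0,0,0.4],[0,0,1,0,0.4],[0,0,1,0,0.4],[0,0,1,0,0.4],[0,0,1,0,0.4],[0,0,1,0,0.4]]' 20
```

```text
time_s: 32.52
tool_pos: [0.4145, -0.2984, 0.0212]
orientation: [[-0.998, -0.057, 0.0], [-0.057, 0.998, -0.0], [-0.0, -0.0, -1.0]]
wrist_force: [-3.6, 2.0, 3.6]
width: 0.0457
gripper_force: 45.0
time_s: 33.65
tool_pos: [0.4145, -0.2984, 0.146]
orientation: [[-0.998, -0.057, 0.0], [-0.057, 0.998, -0.0], [-0.0, -0.0, -1.0]]
wrist_force: [-0.0, -1.4, -0.6]
width: 0.0641
gripper_force: 0.0
```

```bash
python3 -m crank '[[-0.02,1,0,0,0.4],[-0.02,1,0,0,0.4],[-0.02,1,0,0,0.4],[-0.02,1,0,0,0.4],[-0.02,1,0,0,0.4],[-0.02,1,0,0,0.4],[-0.02,1,0,0,0.4],[-0.02,1,0,0,0.4],[-0.02,1,0,0,0.4],[-0.02,1,0,0,0.4]]'
python3 -m crank '[[-0.02,1,0,0,0.4],[-0.02,1,0,0,0.4],[-0.02,1,0,0,0.4],[-0.02,1,0,0,0.4],[-0.02,1,0,0,0.4],[-0.02,1,0,0,0.4],[-0.02,1,0,0,0.4],[-0.02,1,0,0,0.4],[-0.02,1,0,0,0.4],[-0.02,1,0,0,0.4]]'
python3 -m crank '[[-0.02,1,0,0,0.4],[-0.02,1,0,0,0.4],[-0.02,1,0,0,0.4],[-0.02,1,0,0,0.4],[-0.02,1,0,0,0.4],[-0.02,1,0,0,0.4],[0,1,0,0,0.4],[0,0,0,0,0.4]]'
python3 - <<'E'
from h import *
w=snap('wrist','w6');t=snap('top','t6')
d=cv2.resize(t[165:230,370:420],None,fx=5,fy=5,interpolation=3)
c=np.zeros((384,770,3),np.uint8);c[:,:512]=w;c[:325,515:765]=d;cv2.imwrite('pics/w6c.png',c)
E
```

```text
time_s: 34.9
tool_pos: [0.4095, -0.0476, 0.1453]
orientation: [[-0.998, -0.057, 0.0], [-0.057, 0.998, -0.0], [-0.0, -0.0, -1.0]]
wrist_force: [0.1, 0.4, -0.2]
width: 0.0643
gripper_force: 0.0
time_s: 36.15
tool_pos: [0.4045, 0.2025, 0.1452]
orientation: [[-0.998, -0.057, 0.0], [-0.057, 0.998, 0.0], [-0.0, 0.0, -1.0]]
wrist_force: [1.0, -0.3, 0.5]
width: 0.0643
gripper_force: 0.0
time_s: 37.15
tool_pos: [0.4013, 0.3778, 0.1449]
orientation: [[-0.998, -0.059, 0.0], [-0.059, 0.998, 0.0], [-0.0, 0.0, -1.0]]
wrist_force: [-0.0, -0.0, -0.3]
width: 0.0646
gripper_force: 0.0
```

View pics/w6c.png

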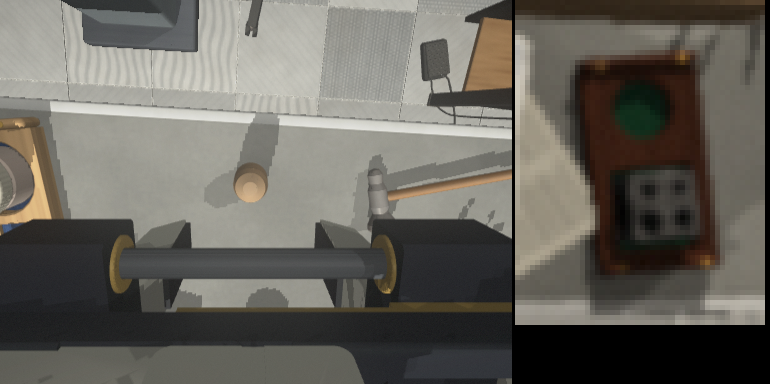

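The cube is seated in its square pocket. The punch's dome is at (251,184), between the open fingers.

```bash
python3 - <<'E'
from h import *
print(ray('w6',(251,185),.044))
E
python3 -m crank '[[0,0,-1,0,0.4],[0,0,-1,0,0.4],[0,0,-1,0,0.4],[0,0,-1,0,0.4],[0,0,-0.8,0,0.4],[0,0,0,0,0.4]]'
```

```text
[0.3968 0.3766 0.044 ]
time_s: 38.0
tool_pos: [0.4007, 0.3751, 0.0241]
orientation: [[-0.998, -0.056, -0.003], [-0.056, 0.998, -0.002], [0.003, -0.002, -1.0]]
wrist_force: [0.4, 0.3, -0.1]
width: 0.0644
gripper_force: 0.0
```

```bash
python3 -m crank '[[-0.06,0.04,-0.33,0,0.4],[0,0,0,0,0.4],[0,0,0,0,-0.6],[0,0,0,0,-0.6],[0,0,0,0,-0.6],[0,0,0,0,-0.6],[0,0,0,0,-0.6],[0,0,0,0,-0.6]]' 12
python3 -m crank '[[0,0,0.5,0,-0.6],[0,0,1,0,-0.6],[0,0,1,0,-0.6],[0,0,1,0,-0.6],[0,0,0.5,0,-0.6],[0,0,0,0,-0.6]]'
```

```text
time_s: 39.0
tool_pos: [0.4, 0.3777, 0.0171]
orientation: [[-0.998, -0.057, 0.0], [-0.057, 0.998, 0.0], [-0.0, 0.0, -1.0]]
wrist_force: [-0.0, -0.5, 1.7]
width: 0.0286
gripper_force: 12.0
time_s: 39.75
tool_pos: [0.4003, 0.3779, 0.1179]
orientation: [[-0.998, -0.057, 0.002], [-0.057, 0.998, 0.001], [-0.002, 0.001, -1.0]]
wrist_force: [0.6, 0.0, -0.3]
width: 0.0289
gripper_force: 12.0
```

```bash
python3 - <<'E'
from h import *
w=snap('wrist','w7');s=snap('scene','s7');P=proj('s7',[.400,.378,.11]);print(P)
x,y=int(P[0]),int(P[1])
a=cv2.resize(s[y-35:y+35,x-35:x+35],(385,385),interpolation=3)
b=cv2.resize(w[150:310,150:350],(480,384),interpolation=3)
c=np.zeros((385,870,3),np.uint8);c[:,:385]=a;c[:384,388:868]=b;cv2.imwrite('pics/c7.png',c[:,:800])
E
```

```text
[209.9 214.9]
```

View pics/c7.png

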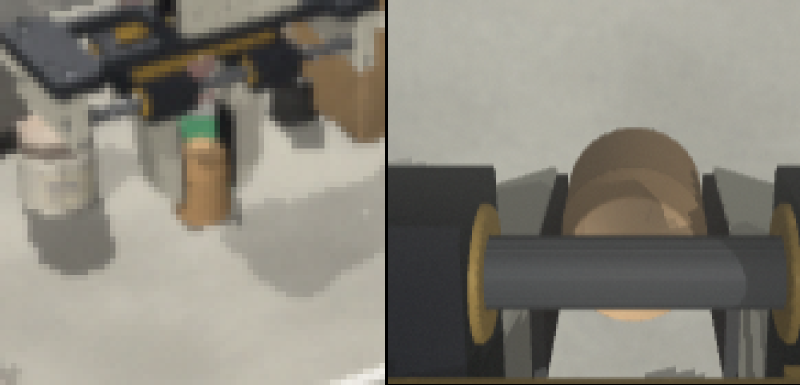

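Both views show the punch held upright and centred between the pads. Next I'll get its offset along the pads.

```bash
python3 - <<'E'
from h import *
f=lambda x,y:(150+(x-388)*200/480,150+y*160/384)
print(ray('w7',f(632,127),.101), ray('w7',f(632,255),.1458),ray('w7',f(632,320),.1458))
E
```

```text
[0.3859 0.377  0.101 ] [0.3964 0.3777 0.1458] [0.4093 0.3784 0.1458]
```

```bash
python3 -m crank '[[0.12,-0.9,0,0,-0.6],[0.12,-1,0,0,-0.6],[0.12,-1,0,0,-0.6],[0.12,-1,0,0,-0.6],[0.12,-1,0,0,-0.6],[0.12,-1,0,0,-0.6],[0.12,-1,0,0,-0.6],[0.12,-1,0,0,-0.6],[0.12,-1,0,0,-0.6],[0.12,-1,0,0,-0.6]]'
python3 -m crank '[[0.12,-1,0,0,-0.6],[0.12,-1,0,0,-0.6],[0.12,-1,0,0,-0.6],[0.12,-1,0,0,-0.6],[0.12,-1,0,0,-0.6],[0.12,-1,0,0,-0.6],[0.12,-1,0,0,-0.6],[0.12,-1,0,0,-0.6],[0.12,-1,0,0,-0.6],[0.12,-1,0,0,-0.6]]'
python3 -m crank '[[0.12,-1,0,0,-0.6],[0.12,-1,0,0,-0.6],[0.12,-1,0,0,-0.6],[0.12,-1,0,0,-0.6],[0.12,-1,0,0,-0.6],[0.12,-1,0,0,-0.6],[0.12,-1,0,0,-0.6],[0,0,-1,0,-0.6],[0,0,-1,0,-0.6],[0,0,0,0,-0.6]]'
python3 - <<'E'
from h import *
snap('wrist','w8');snap('top','t8')
E
```

```text
time_s: 41.1
tool_pos: [0.4294, 0.1292, 0.116]
orientation: [[-0.998, -0.057, -0.002], [-0.057, 0.998, -0.0], [0.002, -0.0, -1.0]]
wrist_force: [0.1, -0.1, -0.6]
width: 0.0286
gripper_force: 12.0
time_s: 42.35
tool_pos: [0.4594, -0.1205, 0.1159]
orientation: [[-0.998, -0.057, -0.002], [-0.057, 0.998, 0.001], [0.002, 0.001, -1.0]]
wrist_force: [0.2, 0.4, -0.8]
width: 0.0288
gripper_force: 12.0
time_s: 43.6
tool_pos: [0.4793, -0.2936, 0.0642]
orientation: [[-0.998, -0.057, -0.005], [-0.057, 0.998, 0.004], [0.005, 0.004, -1.0]]
wrist_force: [-0.2, 0.8, 0.1]
width: 0.0289
gripper_force: 12.0
```

```bash
python3 -m crank '[[0.12,-0.04,0,0,-0.6],[0,0,0,0,-0.6],[0,0,-0.5,0,-0.6],[0,0,-0.5,0,-0.6],[0,0,-0.4,0,-0.6],[0,0,0,0,-0.6]]'
```

```text
time_s: 44.45
tool_pos: [0.4833, -0.2954, 0.0307]
orientation: [[-0.998, -0.057, -0.002], [-0.057, 0.998, 0.002], [0.002, 0.002, -1.0]]
wrist_force: [0.4, -0.2, -0.6]
width: 0.0288
gripper_force: 12.0
```

```bash
python3 -m crank '[[0,0.02,-0.2,0,-0.6],[0,0,-0.12,0,-0.6],[0,0,0,0,-0.6],[0,0,0,0,-0.6]]'; python3 -m crank '[[0,0,-0.03,0,-0.6],[0,0,0,0,-0.6]]'
```

```text
time_s: 44.95
tool_pos: [0.4841, -0.2955, 0.0242]
orientation: [[-0.998, -0.057, 0.0], [-0.057, 0.998, -0.0], [-0.0, -0.0, -1.0]]
wrist_force: [-0.4, 0.3, 0.2]
width: 0.0286
gripper_force: 12.0
time_s: 45.2
tool_pos: [0.484, -0.2954, 0.0233]
orientation: [[-0.998, -0.057, 0.0], [-0.057, 0.998, 0.0], [-0.0, 0.0, -1.0]]
wrist_force: [-0.0, -0.5, 0.4]
width: 0.0291
gripper_force: 12.0
```

```bash
python3 -m crank '[[0,0,-0.05,0,-0.6],[0,0,0,0,-0.6]]'; python3 -m crank '[[0,0,-0.03,0,-0.6],[0,0,0,0,-0.6]]'
```

```text
time_s: 45.45
tool_pos: [0.4839, -0.2953, 0.0219]
orientation: [[-0.998, -0.057, -0.0], [-0.057, 0.998, 0.0], [0.0, 0.0, -1.0]]
wrist_force: [-0.2, -0.1, -1.3]
width: 0.0288
gripper_force: 12.0
time_s: 45.7
tool_pos: [0.484, -0.2953, 0.0212]
orientation: [[-0.998, -0.057, -0.0], [-0.057, 0.998, 0.0], [0.0, 0.0, -1.0]]
wrist_force: [-0.3, 0.1, -0.4]
width: 0.0285
gripper_force: 12.0
```

```bash
python3 -m crank '[[0,0,-0.02,0,-0.6],[0,0,0,0,-0.6],[0,0,0,0,-0.3],[0,0,0,0,0],[0,0,0,0,0],[0,0,0.5,0,0],[0,0,1,0,0],[0,0,1,0,0],[0,0,1,0,0],[0,0,1,0,0]]'
python3 -m crank '[[-0.5,1,1,0,0],[-0.5,1,0,0,0],[-0.5,1,0,0,0],[-0.5,1,0,0,0],[0,1,0,0,0],[0,1,0,0,0],[0,1,0,0,0],[0,1,0,0,0],[0,0,0,0,0]]'
python3 - <<'E'
from h import *
t=snap('top','t9');s=snap('scene','s9');w=snap('wrist','w9')
a=cv2.resize(t[145:230,145:305],(800,425),interpolation=3)[:,:540]
d=cv2.resize(t[165:230,370:420],(260,338),interpolation=3)
c=np.zeros((425,800,3),np.uint8);c[:,:540]=a;c[:338,540:]=d
x,y=map(int,proj('s9',[.445,-.296,.03]));print(x,y)
e=np.zeros((175,800,3),np.uint8)
q=cv2.resize(t[165:215,245:305],(210,175),interpolation=3);e[:,:210]=q
r=s[max(y-20,0):y+20,max(x-30,0):x+30];r=cv2.resize(r,(262,175),interpolation=3);e[:,215:477]=r
x,y=map(int,proj('s9',[.445,.132,.03]));r=cv2.resize(s[y-20:y+20,x-30:x+30],(262,175),interpolation=3);e[:,480:742]=r
cv2.imwrite('pics/c9.png',np.vstack([c,e]))
E
```

```text
time_s: 46.95
tool_pos: [0.484, -0.2954, 0.135]
orientation: [[-0.998, -0.057, 0.001], [-0.057, 0.998, -0.001], [-0.001, -0.001, -1.0]]
wrist_force: [0.8, -0.3, 0.2]
width: 0.0458
gripper_force: 0.0
time_s: 48.08
tool_pos: [0.434, -0.0943, 0.1591]
orientation: [[-0.998, -0.059, 0.001], [-0.059, 0.998, -0.0], [-0.001, -0.0, -1.0]]
wrist_force: [0.7, -0.1, -0.3]
width: 0.046
gripper_force: 0.0
370 181
```

View pics/c9.png

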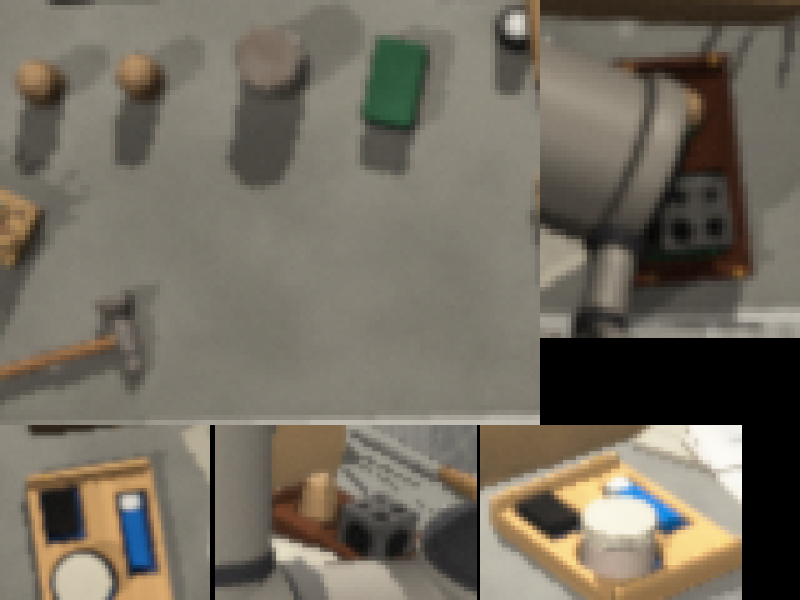

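The final views show all five items seated upright in their pockets. The borax jar and the green bar are where they were, and the robot is clear.

```bash
python3 -c "
from cell import arm
print(arm.close_job())"
```

```text
the job is handed in; nothing more can be done
None
```

I placed and released all five pieces in their tray pockets, in the order asked, left the borax jar and green bar where they were, and handed the job in at about 48 s; no verdict came back.

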